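# Unclip the inspection torch and lay it in the microscope tray

## Task

Take the inspection torch (the bar with the thicker eight-sided head) out of its stand by pulling it level and straight forward, out through the open mouths of its two spring clips, and keep hold of it. Then lower it into the shallow steel tray and let go of it only once it is down on or just above the tray floor, so that it lies flat and lengthwise about the middle of the tray. Leave the plain rod of the other stand in its clips.

Things in the scene. Friction and masses are not known exactly. Their poses are not given: they have to be found in the camera images.
- torch_mid (a point): Torch, 180 mm long, 150 g: round aluminium tube, 22 mm diameter, with an eight-sided steel head (34 mm across) and a 25 mm black cap. Held level in two clips, axis 95 mm up. Point: on the axis midway between the clips, the place to grip (80 mm of free tube, nothing behind it). y along it: head +60 to +95 mm, tail at -85; z up at start. Lying in the tray, the point is about 20 mm above the table.
- torch_stand: White fixed stand of the torch. Origin on the table below the torch's middle, y along the torch, -x its open front, to the robot. Base x -20 to +80, y +-85, 12 mm high; posts at y +-45 mm, 14 wide, x +11 to +24, 121 high, each with a C clip 10 wide: two sprung jaws round the bar's front, mouth 15 mm. Pulled along -x by about 10 N it snaps out, clear after 30 mm. It will not come out upwards.
- tray: Shallow open steel tray fixed to the table, 158 x 268 mm outside, 150 x 260 mm inside, floor 4 mm thick, rim 18 mm high, walls 4 mm. Origin at the centre of its underside on the table; y is the long direction, z up.
- rod_mid (a point): Plain round aluminium rod, 22 mm diameter, 190 mm long, the same from end to end without head or cap, held in the same way in the other stand, which is just like the torch's. The point is its centre, y along it. It stays where it is.
There are look-alikes about, which are no part of the job. Leave any pink look-alike of the torch_stand alone.

How it is judged:
On the way, in this order (a step that is already met when the one before it is completed fails the run):
1. the torch is held and drawn forward out of its clips, 30 mm or more in front of them (x of torch_mid in the frame of torch_stand below -0.03 m and z of torch_mid in the frame of torch_stand above 0.06 m and contact force between the fingers and torch above 0.5 N), for 0.1 s.
2. the torch is lowered, still held, over the tray until it is within about 25 mm of the place where it lies (not dropped in) (z of torch_mid in the frame of tray below 0.045 m and horizontal distance between torch_mid and tray below 0.05 m and contact force between the fingers and torch above 0.5 N), for 0.1 s.
At the end, for the whole second after the job is handed in: The torch lies flat on the tray floor, its middle within 50 mm of the tray's centre, lengthwise within 20 degrees (either way round), released and at rest; the plain rod is still in its clips, within 15 mm of where it was (horizontal distance between torch_mid and tray below 0.05 m and z of torch_mid in the frame of tray below 0.027 m and angle between the y axis of torch_mid and the y axis of tray, either way round below 0.35 rad and linear speed of torch below 0.03 m/s and distance of rod_mid from where it was at the start of the episode below 0.015 m); the robot touches nothing.
It fails at once if the plain rod is pulled out of its clips or shifted by more than 25 mm (distance of rod_mid from where it was at the start of the episode above 0.025 m).
It also fails if it takes over 38 s, if anything falls off the work surface, if the arm or the gripper's body presses on something with over 40 N, if the wrist force passes 120 N, or if a joint passes its speed limit or range.

## Robot

A 6-joint arm with a two-finger parallel gripper is mounted at the origin on the work surface. World frame = base frame: x ahead of the robot, y to its left, z up, the work surface at z = 0. Lengths are in m, angles in rad, forces in N, time in s.
With the tool pointing down it reaches from about 0.225 to 0.725 m from the base axis. Payload 3.1 kg.
Tool frame: the origin (TCP) lies on the mounting face of the last link; the fingertips stand 173 mm ahead of it and the grasp point (between the pads) lies 155 mm ahead of it (bot.grip_depth is the distance from the TCP to the grasp point, in m); z points along the fingers, x is the direction in which the jaws open and shut, and the axes are right-handed (so a half turn about z gives the same grasp; the last joint's range is limited). The gripper opens to 85 mm and grips with 20 to 120 N. Pads are 22 mm wide; open, the fingers measure 114 mm over their backs; the gripper's body (76 mm by 85 mm) begins 54 mm behind the grasp point. The pads swing forward as they close: fully open they stand 13 mm farther back than shut.
Start: joints at [1.205, 0.048, 0.099, 1.622, 0, 1.443], TCP at [0.124, 0.51, 0.405] pointing down, gripper open.
Joint ranges: [-2.91, 2.91], [-0.99, 1.94], [-1.21, 1.42], [-2.12, 2.29], [-1.49, 1.47], [-3.14, 3.14]. Speed limits (rad/s): [2.79, 2.79, 3.14, 3.14, 3.14, 3.14].

## Interface

Orientations are given as a rotation vector (axis times angle).
In Python, from station import monitor, optics, bot, cut_out, spot_point gives the robot as it stands. The module is installed in compiled form; this text tells all that it offers.
- The arm moves only by the shell command python3 -m crank 'ROWS' [FORCE]. ROWS is JSON, a list of rows, each a list of 7 numbers: the shift along the tool's x, y, z in mm, then the turn, a rotation vector about the tool's x, y, z in degrees, then the closure, from -1 (fully open) to 1 (shut). In form: [[x, y, z, rx, ry, rz, gripper], ...]. A call has 1 to 12 rows; each row is the pose to reach, as a shift and turn from the pose commanded when the call began, along the tool's axes at that moment; what a row does not reach only later rows make up. A row lasts 1/10 s, in which the tool goes at most 50 mm and 8.59 degrees, less where a joint would pass 70% of its speed; a pose out of reach is approached as far as the arm can. A call with a gripper value outside its range is refused whole. The fingers move at their own pace and stop on an object; FORCE is the grip in N (left out, the last holds). Time passes only in rows, so rows that repeat a pose let the fingers close. It gives the time, the measured TCP pose, the force and the opening at its end, in the units of the state.
- monitor.state(): the state, without advancing time (a new reading comes with each control period).
- optics.grab_frame(name): name is "scene" or "side" or "wrist"; returns (picture, depth): 400x640x3 uint8, red, green, blue; 400x640 float32, m along the optical axis (not along the pixel's ray), 0 where there is no reading.
- optics.camera_params(name): a dict with "fx", "fy", "cx", "cy" (pixels), "rvec" (rotation vector, rad) and "tvec" (3), from world to camera coordinates, as OpenCV has them. Camera axes: x right, y down, z forward; pixel columns grow to the right and rows downward; lengths in m; the calibration is good to about 2 mm. A picture is of the moment at which its call begins: read the wrist's pose just before it. camera_params takes no time and is no camera call; for the wrist camera it gives the pose at the moment of the call.
- bot.finish_job(): hands the job in, once; it reports no verdict.
Trained networks look in the newest picture that a camera, given by its name, has taken for a name from the list of things; names that differ only in an ending like _2 or _b are one class to them, and where a whole thing is asked for, a point or a joint stands for the part that bears it (a point fixed in the world has none). Each returns a list of dicts, best first, with "score" (0 to 1); they miss things now and then, are a little off and sometimes report something else, mostly with a low value. They report only what shows in the picture. A call takes as long as a camera call. They do not tell look-alikes from the thing itself.
- cut_out(camera, label): "pixels" (400x640 bool, what is visible of it) and "position" ([column, row] in pixels, amid what is visible of it).
- spot_point(camera, label): "position" ([column, row] in pixels: a listed point, or the origin of a listed thing).
The state is a dict: "t": time; "joint_positions": joint angles; "joint_velocities": joint speeds; "joint_torque": joint torques, N m; "eef_pos": TCP position; "tcp_rot": TCP orientation; "force": force on the tool from outside, world axes, zero at the start; "wrist_torque": the same for the moment, N m; "gripper_width": opening from 0.0 (shut) to 1.0 (fully open).
Only numpy, scipy, OpenCV 4.12 (cv2) and the standard library are available. Lean on these libraries where they do the work, as an engineer would, in place of code of your own. Each camera call takes 0.05 s, during which the arm holds its last target.

## Working session

There is one attempt and no reset: what is moved stays moved. The work goes in short steps, Python scripts to look and compute and a shell command to move; the robot and the scene stay as the last step left them, time stands still between calls to the robot, and variables do not carry over. Pictures are saved under pics/ and viewed, and the job is handed in when it is done.

```bash
mkdir -p pics; cat > h.py <<'E'
import numpy as np, cv2
from scipy.spatial.transform import Rotation as R
from station import monitor, optics, bot, cut_out, spot_point
def cam(n):
    p=optics.camera_params(n); return p, R.from_rotvec(np.array(p["rvec"]).ravel()).as_matrix(), np.array(p["tvec"]).ravel()
def deproj(c,u,v,d):
    p,Rm,t=c; x=np.stack([(u-p["cx"])/p["fx"]*d,(v-p["cy"])/p["fy"]*d,d],-1); return (x-t)@Rm
def plane(c,u,v,z):
    p,Rm,t=c; o=-Rm.T@t; r=np.array([(u-p["cx"])/p["fx"],(v-p["cy"])/p["fy"],1])@Rm; return o+r*(z-o[2])/r[2]
def proj(c,X):
    p,Rm,t=c; x=np.atleast_2d(X)@Rm.T+t; return np.c_[x[:,0]/x[:,2]*p["fx"]+p["cx"],x[:,1]/x[:,2]*p["fy"]+p["cy"]]
def save(n,im): cv2.imwrite("pics/"+n,im[...,::-1])
E
python3 - <<'E'
from h import *
for n in ["scene","side"]:
    im,d=optics.grab_frame(n); save(n+"0.png",im); np.savez("/tmp/"+n,im=im,d=d); c=cam(n)
    for l in ["torch_mid","torch_stand","tray","rod_mid"]:
        for r in spot_point(n,l):
            u,v=r["position"]; z={"torch_mid":.095,"rod_mid":.095}.get(l,0)
            print(n,l,round(r["score"],2),np.round([u,v]),plane(c,u,v,z).round(3))
print(monitor.state()["t"], monitor.state()["tcp_rot"])
E
```

```text
scene torch_mid 0.74 [260. 276.] [ 0.644 -0.156  0.095]
scene torch_stand 0.87 [270. 320.] [ 0.652 -0.154  0.   ]
scene torch_stand 0.68 [376. 171.] [0.447 0.19  0.   ]
scene tray 0.98 [251. 218.] [ 0.442 -0.092  0.   ]
scene rod_mid 0.76 [440. 198.] [0.652 0.154 0.095]
side torch_mid 0.83 [395. 236.] [ 0.646 -0.161  0.095]
side torch_stand 0.8 [264. 177.] [0.45  0.172 0.   ]
side torch_stand 0.58 [387. 272.] [ 0.644 -0.149  0.   ]
side tray 0.59 [268. 265.] [ 0.44 -0.1   0.  ]
side rod_mid 0.62 [358. 137.] [0.655 0.153 0.095]
0.5 [ 2.46919000e+00  1.94227672e+00 -1.10950035e-04]
```

View pics/scene0.png

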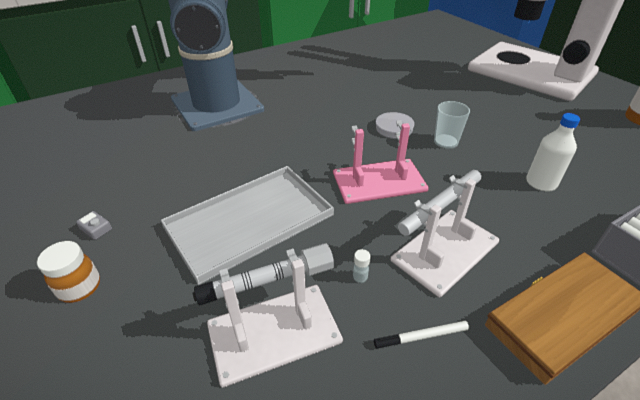

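View pics/side0.png

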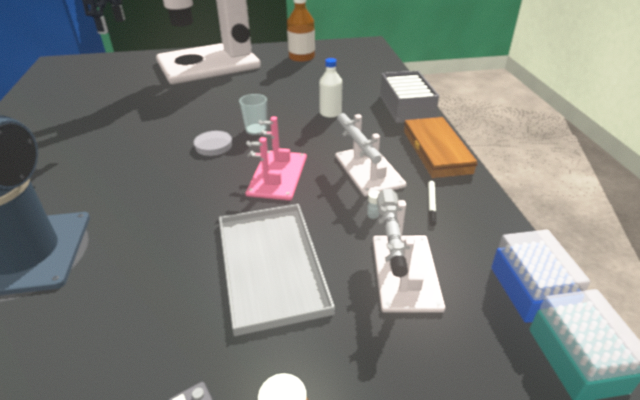

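The torch is the bar with the thick head at scene (260,276): black cap at (205,293), head at (320,262). The plain rod is the bar at (440,198), in a stand of the same kind. The pink stand at (376,171) is empty and a decoy. I'll confirm the torch in a crop and measure its axes.

```bash
python3 - <<'E'
from h import *
for n in ["scene","side"]:
    im,d=optics.grab_frame(n); c=cam(n)
    if n=="scene": save("crop1.png",cv2.resize(im[220:390,180:360],None,fx=3.3,fy=3.3,interpolation=cv2.INTER_CUBIC))
    for l in ["torch_mid","rod_mid","tray","torch_stand"]:
        for r in cut_out(n,l)[:2]:
            m=r["pixels"]&(d>0); m=cv2.erode(m.astype(np.uint8),np.ones((3,3)))>0
            v,u=np.nonzero(m); P=deproj(c,u,v,d[v,u])
            rect=cv2.minAreaRect(P[:,:2].astype(np.float32)*1000)
            print(n,l,round(r["score"],2),np.round(r["position"]),m.sum(),"mean",P.mean(0).round(3),"z",np.percentile(P[:,2],[2,50,98]).round(3),"rect",np.round(rect[0]),np.round(rect[1]),round(rect[2],1))
            if l in("torch_mid","rod_mid"):
                q=P-np.median(P,0); ax=np.linalg.svd(q,full_matrices=False)[2][0]; print("  axis",ax.round(3),np.percentile(q@ax,[1,99]).round(3),np.median(P,0).round(3))
s=monitor.state(); print(s["t"],s["eef_pos"],R.from_rotvec(s["tcp_rot"]).as_matrix().round(3).tolist(),s["gripper_width"],s["force"])
E
```

```text
scene torch_mid 0.58 [269. 275.] 1797 mean [ 0.654 -0.143  0.104] z [0.093 0.105 0.113] rect [ 648. -149.] [179.  27.] 79.0
  axis [-0.18  -0.983 -0.021] [-0.08   0.095] [ 0.653 -0.142  0.105]
scene rod_mid 0.78 [438. 200.] 663 mean [0.665 0.127 0.104] z [0.095 0.105 0.108] rect [660. 150.] [ 17. 188.] 10.0
  axis [ 0.192 -0.981 -0.02 ] [-0.106  0.075] [0.665 0.133 0.105]
scene tray 0.72 [246. 216.] 9173 mean [ 0.448 -0.106  0.007] z [0.003 0.005 0.019] rect [448. -99.] [159. 266.] 5.5
scene torch_stand 0.83 [381. 174.] 3037 mean [0.486 0.165 0.028] z [0.009 0.014 0.116] rect [482. 169.] [165.  98.] 71.6
scene torch_stand 0.65 [273. 332.] 7993 mean [ 0.68  -0.163  0.023] z [0.01  0.013 0.118] rect [ 676. -159.] [167.  97.] 80.9
side torch_mid 0.58 [392. 231.] 898 mean [ 0.64  -0.161  0.106] z [0.095 0.106 0.113] rect [ 640. -151.] [183.  31.] 79.0
  axis [-0.158 -0.987 -0.042] [-0.099  0.079] [ 0.639 -0.163  0.106]
side rod_mid 0.76 [359. 141.] 323 mean [0.654 0.126 0.103] z [0.093 0.103 0.108] rect [651. 147.] [ 17. 185.] 12.2
  axis [ 0.203 -0.979 -0.014] [-0.11   0.071] [0.655 0.126 0.103]
side tray 0.74 [272. 272.] 10252 mean [ 0.446 -0.112  0.006] z [0.003 0.005 0.019] rect [ 444. -100.] [158. 270.] 5.3
side torch_stand 0.91 [270. 169.] 2189 mean [0.475 0.155 0.029] z [0.007 0.014 0.114] rect [478. 167.] [167.  96.] 71.7
side torch_stand 0.69 [407. 276.] 3689 mean [ 0.665 -0.182  0.028] z [0.009 0.013 0.12 ] rect [ 671. -161.] [167.  98.] 80.8
1.0 [0.12367096 0.5102093  0.40472483] [[0.236, 0.972, 0.0], [0.972, -0.236, 0.0], [0.0, 0.0, -1.0]] 1.002898247860059 [ 0.48251336 -0.24630325  0.36130911]
```

View pics/crop1.png

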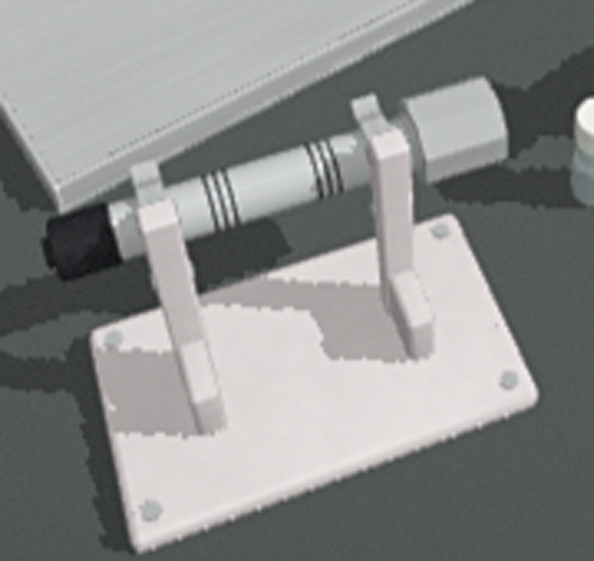

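Crop confirmed: two white clips, black cap, thick head and eight sides at (460,130) in the crop, so this is the torch. Both cameras agree on torch_mid ≈ (0.645,-0.156), with its y axis at about 80°. The tray centre is (0.445,-0.100), with its y axis at about 95.4°. Moving over the torch at a safe height.

```bash
python3 -m crank '[[-524,664,0,0,0,86.2,-1],[-524,664,0,0,0,86.2,-1],[-524,664,0,0,0,86.2,-1],[-524,664,0,0,0,86.2,-1],[-524,664,0,0,0,86.2,-1],[-524,664,0,0,0,86.2,-1],[-524,664,0,0,0,86.2,-1],[-524,664,0,0,0,86.2,-1],[-524,664,0,0,0,86.2,-1],[-524,664,0,0,0,86.2,-1],[-524,664,0,0,0,86.2,-1],[-524,664,0,0,0,86.2,-1]]' 40
cat > go.py <<'E'
import sys; from h import *
# shift in tool axes to reach world TCP x y z and yaw (tool down)
x,y,z,yaw=map(float,sys.argv[1:5]); s=monitor.state(); Rm=R.from_rotvec(s["tcp_rot"])
c,si=np.cos(np.radians(yaw)),np.sin(np.radians(yaw)); G=R.from_matrix(np.array([[c,si,0],[si,-c,0],[0,0,-1]]))
print("t",round(s["t"],2),np.round(s["eef_pos"],4),"yaw",np.degrees(np.arctan2(*Rm.as_matrix()[1::-1,0])).round(1),"F",np.round(s["force"],1),"w",round(s["gripper_width"],3))
print("shift mm",(Rm.inv().apply(np.array([x,y,z])-s["eef_pos"])*1000).round(1),"rot",np.degrees((Rm.inv()*G).as_rotvec()).round(1), np.round(s["joint_positions"],2))
E
python3 go.py .645 -.156 .40 -9.8
```

```text
t: 2.2
eef_pos: [0.4947, 0.036, 0.405]
tcp_rot: [-3.13, 0.27, -0.001]
force: [0.2, 0.1, 0.7]
gripper_width: 0.999
t 2.2 [0.4947 0.036  0.405 ] yaw -9.9 F [0.2 0.1 0.7] w 0.999
shift mm [180.9 163.5   5. ] rot [-0.  -0.  -0.1] [-0.06 -0.03  0.02  1.62  0.    1.68]
```

```bash
python3 -m crank '[[181,163,35,0,0,0,-1],[181,163,35,0,0,0,-1],[181,163,35,0,0,0,-1],[181,163,35,0,0,0,-1],[181,163,35,0,0,0,-1],[181,163,35,0,0,0,-1],[181,163,35,0,0,0,-1],[181,163,35,0,0,0,-1]]'
python3 - <<'E'
from h import *
c=cam("wrist"); im,d=optics.grab_frame("wrist"); save("wrist1.png",im)
for r in spot_point("wrist","torch_mid"): print(r["score"],r["position"],plane(c,*r["position"],.095).round(4))
for r in cut_out("wrist","torch_mid")[:2]:
    m=cv2.erode((r["pixels"]&(d>0)).astype(np.uint8),np.ones((3,3)))>0
    v,u=np.nonzero(m); P=deproj(c,u,v,d[v,u]); rect=cv2.minAreaRect(P[:,:2].astype(np.float32)*1000)
    print(round(r["score"],2),m.sum(),rect,np.percentile(P[:,2],[2,50,98]).round(3))
    ax=np.linalg.svd(P-P.mean(0),full_matrices=False)[2][0]; print(ax,np.degrees(np.arctan2(ax[1],ax[0])))
E
python3 go.py .645 -.156 .256 -9.8
```

```text
t: 3.0
eef_pos: [0.6441, -0.1528, 0.3704]
tcp_rot: [-3.13, 0.268, -0.0]
force: [-0.0, 0.8, 0.5]
gripper_width: 0.999
0.85 [313.6, 201.7] [ 0.6436 -0.1546  0.095 ]
0.88 5131 ((644.7468872070312, -147.46868896484375), (177.47811889648438, 32.190582275390625), 81.48887634277344) [0.099 0.105 0.112]
[-0.15814152 -0.98669502 -0.03773844] -99.10558125667968
t 3.15 [ 0.6439 -0.1521  0.3717] yaw -9.7 F [ 0.6  0.1 -0.1] w 1.0
shift mm [  1.4   3.6 115.7] rot [ 0.  -0.1  0.1] [-0.33  0.41  0.46  1.62  0.    1.41]
```

View pics/wrist1.png

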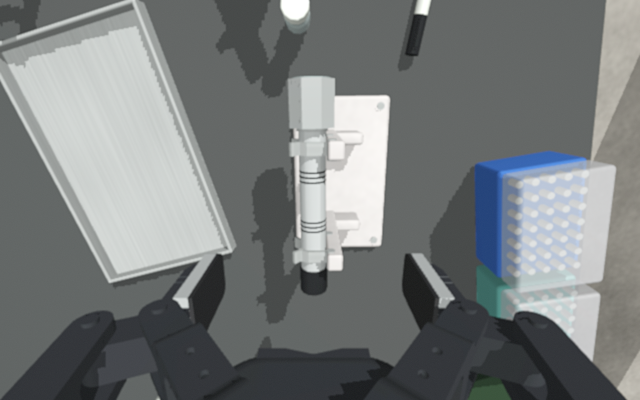

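The wrist view shows the torch upright at column 313, head up at (312,103) and cap at (314,280), between the open fingers and parallel to the pads. It is centred at about (0.644,-0.155). Descending.

```bash
python3 -m crank '[[0,3,40,0,0,0,-1],[0,3,80,0,0,0,-1],[0,3,105,0,0,0,-1],[0,3,117,0,0,0,-1],[0,3,117,0,0,0,-1],[0,3,117,0,0,0,-1]]' 50
python3 - <<'E'
from h import *
im,d=optics.grab_frame("wrist"); save("wrist2.png",im)
E
python3 go.py .644 -.155 .255 -9.6
```

```text
t: 3.75
eef_pos: [0.6443, -0.1561, 0.2548]
tcp_rot: [3.129, -0.268, 0.004]
force: [0.2, -1.0, -0.2]
gripper_width: 1.005
t 3.8 [ 0.6446 -0.1564  0.2556] yaw -9.8 F [-0.2 -0.1  1. ] w 1.001
shift mm [-0.9 -1.2  0.6] rot [ 0.  -0.3 -0.2] [-0.34  0.42  0.24  1.39  0.    1.4 ]
```

View pics/wrist2.png

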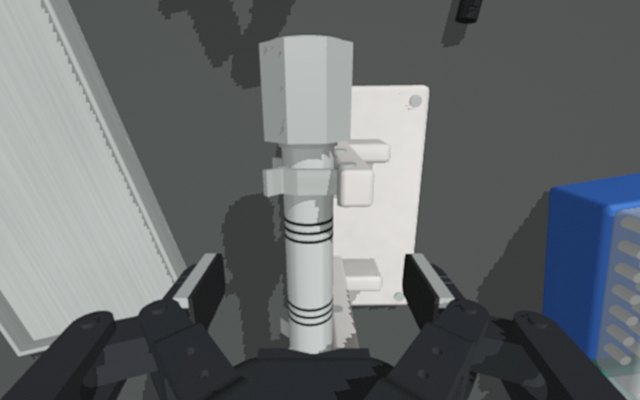

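The torch lies between the pads, at column 309 against a pad midpoint of about 314. That puts it 1–2 mm towards the front, so I'll shift by 1 mm and close.

```bash
python3 -m crank '[[-1,0,0,0,0,0,0],[-1,0,0,0,0,0,0.3],[-1,0,0,0,0,0,1],[-1,0,0,0,0,0,1],[-1,0,0,0,0,0,1],[-1,0,0,0,0,0,1],[-1,0,0,0,0,0,1],[-1,0,0,0,0,0,1]]' 50
python3 go.py .644 -.155 .255 -9.6
```

```text
t: 4.6
eef_pos: [0.643, -0.1563, 0.2531]
tcp_rot: [3.13, -0.269, 0.001]
force: [0.1, 0.1, 3.0]
gripper_width: 0.237
t 4.6 [ 0.643  -0.1563  0.2531] yaw -9.8 F [0.1 0.1 3. ] w 0.237
shift mm [ 0.7 -1.5 -1.9] rot [ 0.  -0.  -0.2] [-0.34  0.42  0.24  1.39 -0.    1.4 ]
```

The opening is about 20 mm, so the fingers are on the tube with low force. Pulling level and straight forward.

```bash
python3 -m crank '[[-6,0,0,0,0,0,1],[-12,0,0,0,0,0,1],[-18,0,0,0,0,0,1],[-24,0,0,0,0,0,1],[-30,0,0,0,0,0,1],[-38,0,0,0,0,0,1],[-46,0,0,0,0,0,1],[-54,0,0,0,0,0,1],[-60,0,0,0,0,0,1],[-60,0,0,0,0,0,1],[-60,0,0,0,0,0,1]]'
python3 - <<'E'
from h import *
im,d=optics.grab_frame("wrist"); save("wrist3.png",im)
im,d=optics.grab_frame("scene"); save("scene3.png",im)
E
python3 go.py .445 -.1 .31 5.4
```

```text
t: 5.7
eef_pos: [0.5838, -0.146, 0.2529]
tcp_rot: [3.13, -0.269, 0.001]
force: [-0.6, -0.0, -1.6]
gripper_width: 0.235
t 5.8 [ 0.584  -0.1461  0.2528] yaw -9.8 F [ 0.7 -0.9 -1. ] w 0.235
shift mm [-144.8  -21.7  -57.3] rot [  0.   -0.  -15.2] [-0.36  0.27  0.04  1.35  0.    1.39]
```

View pics/wrist3.png

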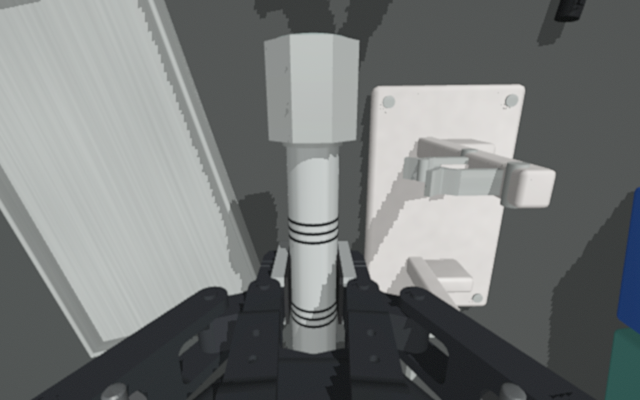

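View pics/scene3.png

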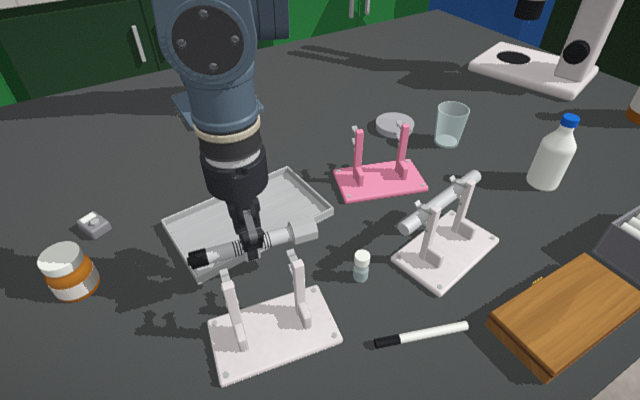

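The torch is out, with both rings visible around the grip at wrist (313,230) and (313,315) and the clips empty. Carrying it over the tray.

```bash
python3 -m crank '[[-30,-4,-12,0,0,-3,1],[-60,-9,-12,0,0,-6,1],[-90,-13,-12,0,0,-9,1],[-120,-18,-12,0,0,-12,1],[-140,-21,-12,0,0,-15,1],[-145,-22,-12,0,0,-15.2,1],[-145,-22,-12,0,0,-15.2,1],[-145,-22,-12,0,0,-15.2,1]]'
python3 - <<'E'
from h import *
c=cam("wrist"); im,d=optics.grab_frame("wrist"); save("wrist4.png",im)
for r in spot_point("wrist","torch_mid"): print(r["score"],r["position"],plane(c,*r["position"],.108).round(4))
for r in spot_point("wrist","tray"): print(r["score"],r["position"],plane(c,*r["position"],0).round(4))
im,d=optics.grab_frame("side"); save("side4.png",im)
E
python3 go.py .445 -.1 .18 5.4
```

```text
t: 6.6
eef_pos: [0.4456, -0.1, 0.2652]
tcp_rot: [3.137, 0.146, 0.003]
force: [-0.3, 0.2, -2.3]
gripper_width: 0.238
0.57 [315.1, 267.1] [ 0.4459 -0.0958  0.108 ]
t 6.8 [ 0.4454 -0.0999  0.2648] yaw 5.4 F [ 0.2  0.5 -1.7] w 0.239
shift mm [-0.4  0.  84.8] rot [ 0. -0. -0.] [-0.37 -0.12 -0.34  1.35  0.    1.11]
```

View pics/wrist4.png

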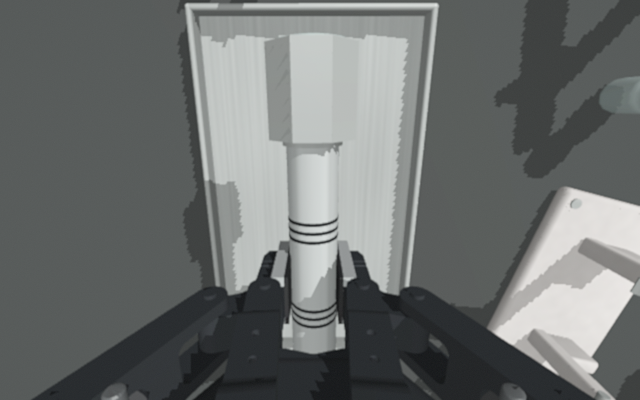

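View pics/side4.png

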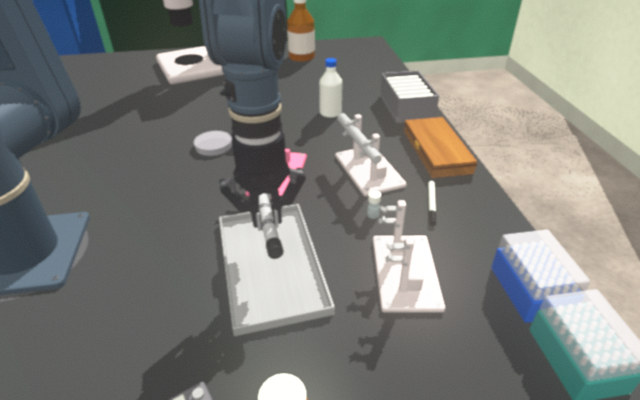

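The torch is centred over the tray and parallel to it (wrist view: tray walls at columns 205 and 418, torch at 313). Lowering.

```bash
python3 -m crank '[[0,0,20,0,0,0,1],[0,0,40,0,0,0,1],[0,0,55,0,0,0,1],[0,0,68,0,0,0,1],[0,0,76,0,0,0,1],[0,0,80,0,0,0,1],[0,0,80,0,0,0,1],[0,0,80,0,0,0,1]]'
python3 - <<'E'
from h import *
im,d=optics.grab_frame("side"); save("side5.png",im[180:350,190:360].repeat(3,0).repeat(3,1))
E
python3 go.py .445 -.1 .18 5.4
```

```text
t: 7.6
eef_pos: [0.4451, -0.0997, 0.1854]
tcp_rot: [3.138, 0.147, 0.002]
force: [-0.4, -0.1, -1.5]
gripper_width: 0.238
t 7.65 [ 0.4452 -0.0998  0.1856] yaw 5.4 F [-0.2 -0.7 -1.5] w 0.238
shift mm [-0.2  0.2  5.6] rot [ 0.  -0.1 -0. ] [-0.37 -0.06 -0.45  1.18  0.    1.11]
```

View pics/side5.png

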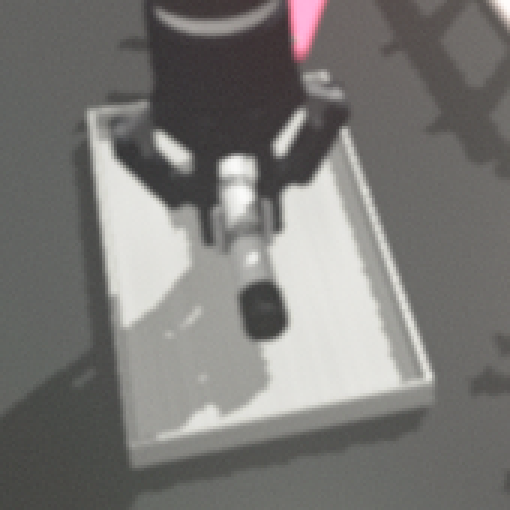

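It is still hanging free (its 1.5 N weight shows on the wrist). Feeling downward in small steps.

```bash
python3 -m crank '[[0,0,2,0,0,0,1],[0,0,4,0,0,0,1],[0,0,4,0,0,0,1],[0,0,4,0,0,0,1]]'; python3 -m crank '[[0,0,1,0,0,0,1],[0,0,2,0,0,0,1],[0,0,2,0,0,0,1]]'
```

```text
t: 8.05
eef_pos: [0.4446, -0.0996, 0.1807]
tcp_rot: [-3.138, -0.147, 0.0]
force: [0.2, 0.3, -1.8]
gripper_width: 0.238
t: 8.35
eef_pos: [0.4448, -0.0997, 0.179]
tcp_rot: [3.138, 0.147, 0.001]
force: [-0.9, -0.0, -0.6]
gripper_width: 0.241
```

```bash
python3 -m crank '[[0,0,1,0,0,0,1],[0,0,1,0,0,0,1],[0,0,1,0,0,0,1]]'
```

```text
t: 8.65
eef_pos: [0.4448, -0.0998, 0.1782]
tcp_rot: [3.137, 0.147, 0.001]
force: [-0.7, -2.1, 3.3]
gripper_width: 0.237
```

Contact: the wrist force now reads +3.3 N. Opening part-way, then rising.

```bash
python3 -m crank '[[0,0,0,0,0,0,0.3],[0,0,0,0,0,0,0.2],[0,0,0,0,0,0,0.1],[0,0,0,0,0,0,0.0],[0,0,0,0,0,0,0.0],[0,0,0,0,0,0,0]]' 20
python3 -m crank '[[0,0,-10,0,0,0,0],[0,0,-30,0,0,0,0],[0,0,-60,0,0,0,0],[0,0,-100,0,0,0,0],[0,0,-140,0,0,0,0],[0,0,-180,0,0,0,0],[0,0,-180,0,0,0,0],[0,0,-180,0,0,0,0]]'
python3 - <<'E'
from h import *
for n in ["wrist","scene","side"]:
    c=cam(n); im,d=optics.grab_frame(n); save(n+"6.png",im)
    for l,z in (("torch_mid",.02),("rod_mid",.095),("tray",0)):
        for r in spot_point(n,l)[:2]: print(n,l,round(r["score"],2),np.round(r["position"]),plane(c,*r["position"],z).round(3))
    for r in cut_out(n,"torch_mid")[:1]:
        m=cv2.erode((r["pixels"]&(d>0)).astype(np.uint8),np.ones((3,3)))>0
        v,u=np.nonzero(m); P=deproj(c,u,v,d[v,u]); ax=np.linalg.svd(P-P.mean(0),full_matrices=False)[2][0]
        print("  mask",cv2.minAreaRect(P[:,:2].astype(np.float32)*1000),np.percentile(P[:,2],[2,50,98]).round(3),ax.round(3))
print(monitor.state()["t"],monitor.state()["force"])
E
```

```text
t: 9.25
eef_pos: [0.4447, -0.0995, 0.1777]
tcp_rot: [-3.138, -0.147, 0.0]
force: [0.5, 0.6, -1.1]
gripper_width: 0.502
t: 10.05
eef_pos: [0.4451, -0.0998, 0.36]
tcp_rot: [3.136, 0.147, 0.006]
force: [-0.7, 0.3, -1.5]
gripper_width: 0.498
wrist torch_mid 0.58 [315. 180.] [ 0.448 -0.099  0.02 ]
wrist tray 0.83 [309. 176.] [ 0.441 -0.099  0.   ]
  mask ((442.8306884765625, -91.50308227539062), (32.266380310058594, 177.6743927001953), 5.110605716705322) [0.023 0.029 0.038] [ 0.1   -0.993 -0.066]
scene torch_mid 0.93 [248. 212.] [ 0.446 -0.097  0.02 ]
scene rod_mid 0.84 [443. 199.] [0.654 0.156 0.095]
scene tray 0.76 [251. 218.] [ 0.441 -0.093  0.   ]
  mask ((448.2135314941406, -95.1492919921875), (29.716007232666016, 178.7904815673828), 3.8607892990112305) [0.019 0.028 0.04 ] [ 0.083 -0.995 -0.047]
side torch_mid 0.79 [271. 256.] [ 0.447 -0.099  0.02 ]
side rod_mid 0.59 [359. 140.] [0.655 0.14  0.095]
side tray 0.62 [272. 263.] [ 0.448 -0.095  0.   ]
  mask ((446.1634216308594, -96.67375183105469), (28.235265731811523, 178.86912536621094), 7.43854284286499) [0.017 0.03  0.04 ] [ 0.098 -0.993 -0.063]
10.8 [-0.45875663 -0.19458871 -0.89290223]
```

View pics/wrist6.png

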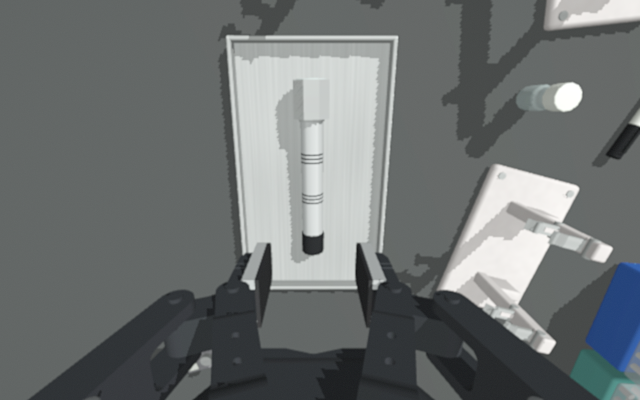

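View pics/side6.png

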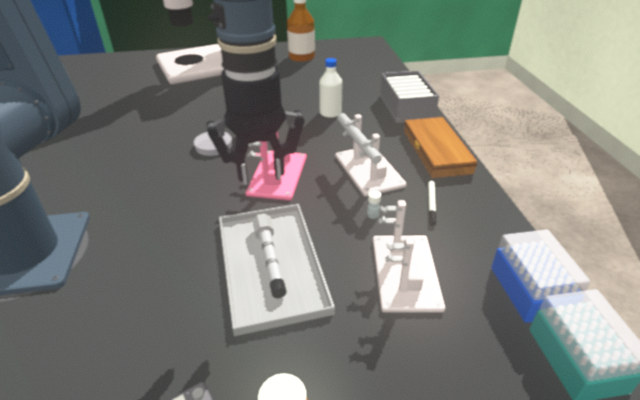

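The torch lies flat in the tray at wrist (312,165), lengthwise and central. The rod is unmoved at side (359,140), and the gripper is clear of everything. Handing in.

```bash
python3 -c "
from station import bot; print(bot.finish_job())"
```

```text
the job is handed in; nothing more can be done
None
```

I gripped the torch between its clips and pulled it 60 mm level and straight forward out of them. I carried it over the tray, lowered it until the wrist force showed floor contact (about +3 N), let go and rose clear. I handed the job in at about 10.8 s of the 38 s allowed; no verdict is reported.

- **Torch:** in all three cameras its middle is within about 10 mm of the tray centre. Its axis is within about 2° of lengthwise, and its height fits lying on the floor.
- **Plain rod:** it is still in its clips. The scene camera puts its centre within about 3 mm of where it was. The side camera's last reading was 13 mm off along the rod in y (0.140 against 0.153), at a low score of 0.59. The pictures show the rod unmoved and the arm never went near it, so I put that down to detector noise.
- **Robot:** the gripper is about 180 mm above the release pose and touching nothing.

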